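# Unclip two measuring bobs and lay them in the tray

### The arm

A 6-joint arm with a two-finger parallel gripper is mounted at the origin on a cart in front of the work surface, level with it; the furniture and walls round the work are solid. World frame = base frame: x ahead of the robot, y to its left, z up, the work surface at z = 0. Lengths are in m, angles in rad, forces in N, time in s.
With the tool pointing down it reaches from about 0.3 to 0.825 m from the base axis. Payload 5.4 kg.
Tool frame: the origin (TCP) lies at the very end of the fingers, on their centre line; the grasp point (between the pads) lies 19 mm behind it (bot.tcp_to_grasp is the distance from the TCP to the grasp point, in m); z points along the fingers, x is the direction in which the jaws open and shut, and the axes are right-handed (so a half turn about z gives the same grasp; the last joint's range is limited). The gripper opens to 92 mm and grips with 3 to 60 N. Pads are 20 mm wide; open, the fingers measure 128 mm over their backs; the gripper's body (75 mm by 189 mm) begins 69 mm behind the grasp point.
Start: joints at [1.005, 0.158, 1.597, -0, 1.386, -0.21], TCP at [0.2, 0.539, 0.215] pointing down, gripper open.
Joint ranges: [-2.91, 2.91], [-0.94, 2.29], [0.18, 2.7], [-1.29, 4.43], [0.17, 2.64], [-3, 3]. Speed limits (rad/s): [2.57, 2.57, 3.14, 3.14, 3.14, 3.14].

### API

Orientations are given as a unit quaternion [x, y, z, w].
In Python, from workcell import bot gives the robot as it stands. The module is installed in compiled form; this text tells all that it offers.
- The arm moves only by the tool drive_tool, never from a script. Its argument "deltas" is a list of rows, each a list of 3 entries, a list of its own where there are three numbers: the opening, from 0 (shut) to 1 (fully open), then the shift along the tool's x, y, z in mm, then the turn, a rotation vector about the tool's x, y, z in degrees. A call has 1 to 5 rows; each row is the pose to reach, as a shift and turn from the pose measured when the call began, along the tool's axes at that moment; what a row does not reach only later rows make up. A row lasts 1/10 s, in which the tool goes at most 50 mm and 8.59 degrees, less where a joint would pass 70% of its speed; a pose out of reach is approached as far as the arm can. A call with a gripper value outside its range is refused whole. The fingers move at their own pace and stop on an object; "force" is the grip in N (left out, the last holds). Time passes only in rows, so rows that repeat a pose let the fingers close. It gives the time, the measured TCP pose, the force and the opening at its end, in the units of the state.
- bot.read_state(): the state, without advancing time (a new reading comes with each control period).
- bot.snapshot(name): name is "scene" or "top" or "wrist"; returns a dict with "color" (384x512x3 uint8, red, green, blue), "z_map" (384x512 float32, m along the optical axis (not along the pixel's ray), 0 where there is no reading), "vfov" (degrees; the focal length in pixels is half the picture's height over the tangent of half this angle, whatever the lens; pixels are square), "cx", "cy" (the principal point, pixels), "R" (3x3) and "t" (3): a world point X has camera coordinates R X + t; the wrist camera has in their place "mount" (4x4, takes a point from camera to tool coordinates, whose origin is the TCP and whose axes are the tool frame's). Camera axes: x right, y down, z forward; pixel columns grow to the right and rows downward; lengths in m; the calibration is good to about 2 mm. A picture is of the moment at which its call begins: read the wrist's pose just before it.
- bot.hand_in(): hands the job in, once; it reports no verdict.
The state is a dict: "clock": time; "joints": joint angles; "joint_vel": joint speeds; "joint_torque": joint torques, N m; "tcp_pos": TCP position; "tool_rot": TCP orientation; "wrist_force": force on the tool from outside, world axes, zero at the start; "ft_torque": the same for the moment, N m; "width": finger opening in m.
Only numpy, scipy, OpenCV 4.12 (cv2) and the standard library are available. Lean on these libraries where they do the work, as an engineer would, in place of code of your own. Each camera call takes 0.05 s, during which the arm holds its last target. There are 200 camera calls.

### The job

The bobs with the red and the blue flange are wanted for the rheometer. Pull them one at a time straight out of their sprung clips on the sloping strip and set each down gently, lying flat and side by side on the floor of the white tray; do not take the second before the first is in the tray. Leave the yellow-flanged bob clipped in and do not disturb anything else on the bench.

Things in the scene. Friction and masses are not known exactly. Their poses are not given: they have to be found in the camera images.
- clip_strip: Grey fixed clip strip; board 150 mm up the slope, 250 mm wide (y). Its face rises toward the strip's +x at 35 deg (0.61 rad), so its normal leans 35 deg from vertical toward -x, to the robot. Origin on the bench under the board centre (face centre 62 mm above it), z up. Three stations at y = -85, 0, 85 mm hold one bob each, in any order, shaft up the slope, head uppermost.
- station (a point): Middle of the strip's middle station, on the shaft axis, 40 mm off the board face: 23 mm toward -x of and 95 mm above the strip's origin. At every station two black posts (12 mm along the shaft, 22 mm wide) hold the shaft from below, centred 32 mm below and above this point, leaving 52 mm of free shaft between. The head's shoulder hangs on the upper post.
- jaws (a point): Middle station, upper post, between its spring jaws, 7 mm above the shaft axis. At every post two steel jaws with rollers reach over the shaft from both sides, to 16 mm beside and 17 mm above its axis. Each yields 2.5 mm sideways: pulling a bob straight off the board takes about 10 to 15 N over the first 7 mm, then the jaws let go; free by 17 mm.
- bob_red: Measuring bob, red flange, 148 mm long, about 0.17 kg, balanced near its origin: on the shaft axis, midway between its clips; x runs toward the head, z square off the board. Bare shaft 14 mm thick, x -52 to 39 mm; flange 40 x 40 x 10 mm, x -62 to -52, flats square to y and z; head x 39 to 86: four-bladed vane 40 mm across, blades along y and z. On a floor, level, its axis is 20 mm up.
- bob_blue: Measuring bob, blue flange, 148 mm long, about 0.17 kg, balanced near its origin: on the shaft axis, midway between its clips; x runs toward the head, z square off the board. Bare shaft 14 mm thick, x -52 to 39 mm; flange 40 x 40 x 10 mm, x -62 to -52, flats square to y and z; head x 39 to 86: plain cylinder, 40 mm thick. On a floor, level, its axis is 20 mm up.
- bob_yellow: Measuring bob, yellow flange, stays clipped; 148 mm long, about 0.17 kg, balanced near its origin: on the shaft axis, midway between its clips; x runs toward the head, z square off the board. Bare shaft 14 mm thick, x -52 to 39 mm; flange 40 x 40 x 10 mm, x -62 to -52, flats square to y and z; head x 39 to 86: 22 mm neck, 40 mm end disc. On a floor, level, its axis is 20 mm up.
- tray: Open white plastic tray fixed to the bench, 205 mm (its x) by 175 mm (its y), 26 mm high outside, walls and floor 5 mm thick (inside 195 x 165 mm, floor 5 mm above the bench). Origin at the centre of its underside, z up.
- mouse: Black computer mouse, 108 x 62 x 36 mm, loose; leave alone. Origin at the centre of its underside.
- calculator: Pocket calculator, 132 x 70 x 12 mm, loose; leave alone. Origin at the centre of its underside.
- sticky_yellow: Yellow note pad, 39 x 51 x 9 mm, loose; leave alone. Origin at the centre of its underside.
- sticky_blue: Blue note pad, 37 x 37 x 14 mm, loose, near the front edge between strip and tray; leave alone. Origin at the centre of its underside.
- pliers: Pliers with red and blue handles lying on the bench, 54 x 158 x 14 mm, loose; leave alone. Origin at the centre of its underside.
- jar_c: Sample jar with black lid, 62 mm diameter, 80 mm high, standing, loose; leave alone. Origin at the centre of its underside.

How it is judged:
On the way, in this order (a step that is already met when the one before it is completed fails the run):
1. the red or the blue bob has been drawn out of its clips by the fingers (((distance of bob_red from where it was at the start of the episode above 0.04 m and contact force between the fingers and bob_red above 1 N) or (distance of bob_blue from where it was at the start of the episode above 0.04 m and contact force between the fingers and bob_blue above 1 N))), for 0.1 s.
2. that bob lies flat on the tray floor, let go (((x of bob_red in the frame of tray between -0.08 and 0.08 m and y of bob_red in the frame of tray between -0.075 and 0.075 m and z of bob_red in the frame of tray between 0.01 and 0.037 m and angle between bob_red's own x axis and vertical between 1.42 and 1.72 rad and linear speed of bob_red below 0.03 m/s and contact force between the fingers and bob_red below 0.1 N) or (x of bob_blue in the frame of tray between -0.08 and 0.08 m and y of bob_blue in the frame of tray between -0.075 and 0.075 m and z of bob_blue in the frame of tray between 0.01 and 0.037 m and angle between bob_blue's own x axis and vertical between 1.42 and 1.72 rad and linear speed of bob_blue below 0.03 m/s and contact force between the fingers and bob_blue below 0.1 N))), for 0.2 s.
3. the other bob has been drawn out of its clips by the fingers (((x of bob_red in the frame of tray between -0.08 and 0.08 m and y of bob_red in the frame of tray between -0.075 and 0.075 m and z of bob_red in the frame of tray between 0.01 and 0.037 m and angle between bob_red's own x axis and vertical between 1.42 and 1.72 rad and distance of bob_blue from where it was at the start of the episode above 0.04 m and contact force between the fingers and bob_blue above 1 N) or (x of bob_blue in the frame of tray between -0.08 and 0.08 m and y of bob_blue in the frame of tray between -0.075 and 0.075 m and z of bob_blue in the frame of tray between 0.01 and 0.037 m and angle between bob_blue's own x axis and vertical between 1.42 and 1.72 rad and distance of bob_red from where it was at the start of the episode above 0.04 m and contact force between the fingers and bob_red above 1 N))), for 0.1 s.
At the end, for the whole second after the job is handed in: The red-flanged and the blue-flanged bob both lie flat (axis within 0.15 rad of level) side by side on the floor of the white tray, inside its walls (origin 10 to 37 mm above the tray's underside), let go and still; the yellow-flanged bob is still in its clips, within 8 mm of where it was (x of bob_red in the frame of tray between -0.08 and 0.08 m and y of bob_red in the frame of tray between -0.075 and 0.075 m and z of bob_red in the frame of tray between 0.01 and 0.037 m and angle between bob_red's own x axis and vertical between 1.42 and 1.72 rad and linear speed of each of bob_red, bob_blue below 0.03 m/s and contact force between the fingers and bob_red below 0.1 N and x of bob_blue in the frame of tray between -0.08 and 0.08 m and y of bob_blue in the frame of tray between -0.075 and 0.075 m and z of bob_blue in the frame of tray between 0.01 and 0.037 m and angle between bob_blue's own x axis and vertical between 1.42 and 1.72 rad and contact force between the fingers and bob_blue below 0.1 N and distance of bob_yellow from where it was at the start of the episode below 0.008 m); the robot touches nothing.
It fails at once if the second bob is taken out before the first is in the tray (distance of each of bob_red, bob_blue from where it was at the start of the episode above 0.03 m and not (x of bob_red in the frame of tray between -0.08 and 0.08 m and y of bob_red in the frame of tray between -0.075 and 0.075 m and z of bob_red in the frame of tray between 0.01 and 0.037 m and angle between bob_red's own x axis and vertical between 1.42 and 1.72 rad) and not (x of bob_blue in the frame of tray between -0.08 and 0.08 m and y of bob_blue in the frame of tray between -0.075 and 0.075 m and z of bob_blue in the frame of tray between 0.01 and 0.037 m and angle between bob_blue's own x axis and vertical between 1.42 and 1.72 rad)).
It fails at once if the yellow-flanged bob is pulled or pushed out of place (more than 8 mm) (distance of bob_yellow from where it was at the start of the episode above 0.008 m).
It fails at once if a bob out of its clips is let go while it is more than 20 mm above where it would lie on the tray floor (dropped) ((distance of bob_red from where it was at the start of the episode above 0.04 m and contact force between the fingers and bob_red below 0.05 N and height (world z) of bob_red above 0.045 m) or (distance of bob_blue from where it was at the start of the episode above 0.04 m and contact force between the fingers and bob_blue below 0.05 N and height (world z) of bob_blue above 0.045 m)).
It fails at once if a bob is rammed into the tray (over 70 N) (contact force between any of bob_red, bob_blue and tray above 70 N).
It fails at once if a bystander (mouse, calculator, note pads, pliers, jar) is shifted by more than 20 mm (distance of any of mouse, calculator, sticky_yellow, sticky_blue, pliers, jar_c from where it was at the start of the episode above 0.02 m).
It also fails if it takes over 61 s, if anything falls off the work surface, if the arm or the gripper's body presses on something with over 40 N, if the wrist force passes 120 N, or if a joint passes its speed limit or range.

## Working session

There is one attempt and no reset: what is moved stays moved. The work goes in short steps, Python scripts to look and compute and a tool call to move; the robot and the scene stay as the last step left them, time stands still between calls to the robot, and variables do not carry over. Pictures are saved under pics/ and viewed, about 8 in all and at most 12, crops included, and the job is handed in when it is done.

Besides the shell and the picture viewer there is one more tool, called after "Call:" as name(argument=value, ...) on one line, values as JSON. drive_tool: Moves the arm, as the interface text tells. Its arguments: {"type":"object","properties":{"deltas":{"type":"array","items":{"type":"array"}},"force":{"type":"number"}},"required":["deltas"]}

```bash
mkdir -p pics
cat > h.py <<'E'
import numpy as np, cv2
from workcell import bot
from scipy.spatial.transform import Rotation as Rn
def snap(n):
    st=bot.read_state(); s=bot.snapshot(n)
    f=s["color"].shape[0]/2/np.tan(np.radians(s["vfov"])/2)
    if "mount" in s:
        T=np.eye(4);T[:3,:3]=Rn.from_quat(st["tool_rot"]).as_matrix();T[:3,3]=st["tcp_pos"]
        M=T@np.array(s["mount"]);C,A=M[:3,3],M[:3,:3]
    else:
        R=np.array(s["R"]);A=R.T;C=-R.T@np.array(s["t"])
    s.update(f=f,A=A,C=C);return s
def cloud(s):
    z=s["z_map"];v,u=np.mgrid[:z.shape[0],:z.shape[1]]
    P=np.stack([(u-s["cx"])/s["f"]*z,(v-s["cy"])/s["f"]*z,z],-1)@s["A"].T+s["C"]
    P[z==0]=np.nan;return P
def ray(s,u,v,h):
    d=s["A"]@np.array([(u-s["cx"])/s["f"],(v-s["cy"])/s["f"],1]);return s["C"]+d*(h-s["C"][2])/d[2]
def save(s,n,k=1.5):
    cv2.imwrite("pics/"+n,cv2.resize(s["color"][:,:,::-1],None,fx=k,fy=k))
E
python3 - <<'E'
from h import *
a=snap("scene");b=snap("top")
save(a,"scene.png");save(b,"top.png")
for s in(a,b):print(s["C"],s["A"][:,2],s["f"])
print(bot.read_state(),bot.tcp_to_grasp)
E
```

```text
[-0.00764756 -0.2979906   0.87872432] [ 0.51967431  0.43586555 -0.73481959] 433.3549438563345
[0.50676022 0.18125228 0.93644014] [ 0.05794514 -0.03827994 -0.99758559] 369.8050363703986
{'clock': 0.1, 'joints': array([ 1.00490495e+00,  1.59021092e-01,  1.59809274e+00, -2.55583718e-05,
        1.38618303e+00, -2.10108183e-01]), 'joint_vel': array([-4.02626192e-04,  2.15865333e-05, -3.98314325e-03,  4.64752655e-04,
       -1.39715973e-03, -6.97151535e-04]), 'joint_torque': array([-3.10437815e-05, -3.86501634e+01, -3.22961104e+01,  7.03146611e-02,
        3.38978029e-02, -4.81722327e-05]), 'tcp_pos': array([0.20001133, 0.53849433, 0.21370446]), 'tool_rot': array([ 8.21072232e-01,  5.70823671e-01, -7.80840582e-04,  3.41363694e-04]), 'wrist_force': array([-0.08750799, -0.15936267, -0.23730911]), 'ft_torque': array([ 0.00717447, -0.00553201, -0.01410815]), 'width': 0.09205671494776523} 0.0187
```

View pics/scene.png

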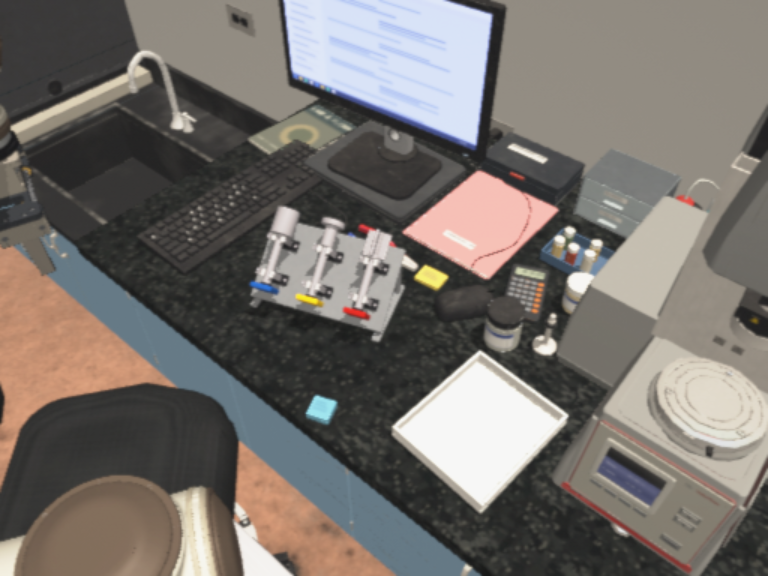

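View pics/top.png

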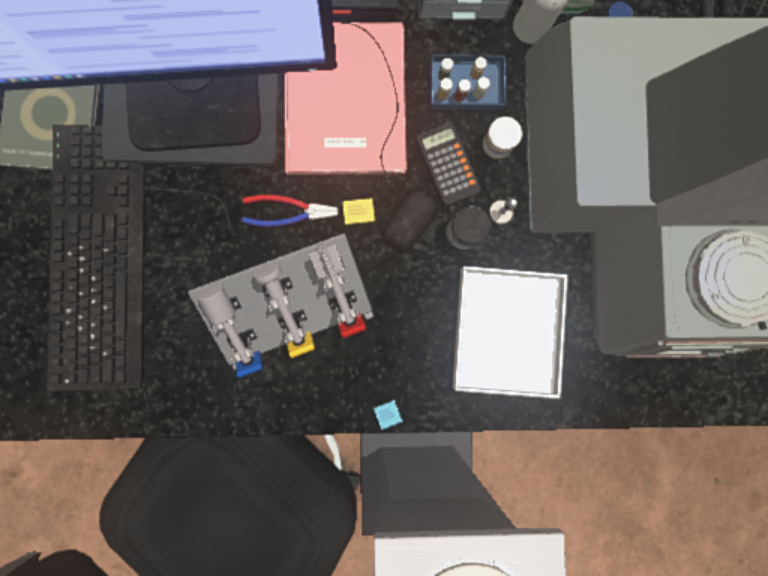

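Both views show the same layout. In the scene picture the flanges are blue (263,288), yellow (309,300) and red (356,313), and in the top picture blue (248,365), yellow (300,345) and red (350,326). The tray centre in the top picture is about (511,332), and the blue pad sits at (388,415).

```bash
cat > m.py <<'E'
from h import *
pts=[];F={}
t=snap("top");sc=snap("scene")
for s,nm,poly in((t,"top",[(185,285),(345,230),(378,318),(230,385)]),(sc,"scene",[(245,290),(270,205),(330,215),(410,245),(382,340)])):
    P=cloud(s);m=np.zeros(P.shape[:2],np.uint8);cv2.fillPoly(m,[(np.array(poly)/1.5).astype(np.int32)],1)
    hsv=cv2.cvtColor(s["color"],cv2.COLOR_RGB2HSV)
    pts.append(P[(m>0)&np.isfinite(P[...,2])])
    H,S,V=hsv[...,0].astype(int),hsv[...,1],hsv[...,2]
    box=cv2.dilate(m,np.ones((25,25)))>0
    for c,k in(("red",(H<8)|(H>172)),("yellow",(H>20)&(H<35)),("blue",(H>100)&(H<120))):
        k=k&(S>120)&(V>80)&box&np.isfinite(P[...,2])
        n,l,stt,ce=cv2.connectedComponentsWithStats(k.astype(np.uint8))
        # nearest component to expected, take biggest with z .03-.09
        best=max(range(1,n),key=lambda i:stt[i,4]*(0.0<np.median(P[l==i][:,2])<.12)*(np.median(P[l==i][:,0])<.60))
        q=P[l==best];F[nm,c]=q;print(nm,c,len(q),ce[best]*1.5,np.median(q,0).round(4),q.min(0).round(3),q.max(0).round(3))
    # board plane
    X=pts[-1];rng=np.random.default_rng(0);bi=None;bc=0
    for _ in range(500):
        a,b,c=X[rng.choice(len(X),3,False)];nn=np.cross(b-a,c-a);L=np.linalg.norm(nn)
        if L<1e-5:continue
        nn/=L;nn*=np.sign(nn[2]);
        if abs(np.degrees(np.arccos(nn[2]))-35)>4:continue
        i=abs((X-a)@nn)<.002
        if i.sum()>bc:bc=i.sum();bi=i
    Y=X[bi];c=Y.mean(0);n=np.linalg.svd(Y-c,full_matrices=False)[2][2];n*=np.sign(n[2])
    yaw=np.arctan2(-n[1],-n[0]);print(nm,"plane",bc,n,"tilt",np.degrees(np.arccos(n[2])),"yaw",np.degrees(yaw),c)
    r=cv2.minAreaRect(((Y-c)@np.stack([[-np.sin(yaw),np.cos(yaw),0],np.cross([-np.sin(yaw),np.cos(yaw),0],n)],1)*1000).astype(np.float32))
    e=np.array([-np.sin(yaw),np.cos(yaw),0]);u=np.cross(e,n);cc=c+e*r[0][0]/1000+u*r[0][1]/1000
    print("rect",r,"facecentre",cc)
    h=(X-cc)@n
    for kx,w in enumerate((85,0,-85)):
        a=(X-cc)@e*1000;k=(abs(a-w)<25)&(h>.042)&(h<.05)&(abs((X-cc)@u)<.025)
        if k.sum():print(" shaft",w,k.sum(),np.median(a[k]).round(1),h[k].max().round(4))
P=cloud(t);hsv=cv2.cvtColor(t["color"],cv2.COLOR_RGB2HSV)
m=((hsv[...,1]<40)&(hsv[...,2]>170)).astype(np.uint8);m[:,:295]=0;m[:,383:]=0;m[:170]=0;m[270:]=0
n,l,stt,ce=cv2.connectedComponentsWithStats(m);i=1+stt[1:,4].argmax();q=P[l==i];q=q[np.isfinite(q[:,2])&(q[:,2]<.05)]
print("tray",cv2.minAreaRect((q[:,:2]*1000).astype(np.float32)),"rim only",cv2.minAreaRect((q[q[:,2]>.018][:,:2]*1000).astype(np.float32)),np.median(q[:,2]))
print("blue pad",ray(t,388/1.5,415/1.5,.014))
E
python3 m.py
```

```text
top red 152 [351.99671053 327.01973684] [0.4983 0.1898 0.076 ] [ 0.48   0.17  -0.001] [0.519 0.214 0.083]
top yellow 166 [300.84036145 346.28313253] [0.4693 0.2684 0.0744] [ 0.449  0.25  -0.004] [0.492 0.299 0.083]
top blue 154 [249.12662338 366.18506494] [0.439  0.3478 0.0757] [ 0.418  0.33  -0.005] [0.46  0.384 0.083]
top plane 2797 [-0.53700481 -0.19695982  0.82026377] tilt 34.888792763072516 yaw 20.141763804823018 [0.54061087 0.29422683 0.06206092]
rect ((10.033584594726562, -18.22309112548828), (187.20628356933594, 264.31585693359375), 89.79512023925781) facecentre [0.52312227 0.29849963 0.05163758]
 shaft 85 124 77.3 0.05
 shaft 0 116 -7.6 0.05
 shaft -85 117 -91.9 0.0499
scene red 76 [355.73684211 312.43421053] [0.4928 0.1852 0.0769] [0.483 0.171 0.035] [0.53  0.206 0.082]
scene yellow 83 [308.63855422 299.36746988] [0.4643 0.2664 0.0768] [0.454 0.25  0.03 ] [0.503 0.286 0.083]
scene blue 75 [262.52 286.46] [0.435  0.3438 0.0771] [0.422 0.329 0.   ] [0.475 0.433 0.083]
scene plane 2192 [-0.5379289  -0.19857493  0.81926827] tilt 34.988388720265895 yaw 20.261482020419507 [0.53813804 0.2837943  0.05919786]
rect ((12.40203857421875, 4.1097259521484375), (149.4195098876953, 249.6644287109375), 89.99414825439453) facecentre [0.53700177 0.29659492 0.06155442]
 shaft 85 85 84.1 0.0496
 shaft 0 90 -0.7 0.0499
 shaft -85 91 -85.2 0.0497
tray ((485.59246826171875, -76.21871185302734), (184.759033203125, 207.68829345703125), 84.80707550048828) rim only ((487.3604431152344, -71.63624572753906), (175.31170654296875, 204.9964141845703), 84.80707550048828) 0.005311581447916103
blue pad [0.35244018 0.1335025  0.014     ]
```

The strip is well measured: the rectangle is 149.4 x 249.7 mm, tilt 35.0°, yaw 20.2°, and the shafts are at ±85. The tray measures 175 x 205 and is also good. Next is the hover over red.

```bash
cat > g.py <<'E'
from h import *
yaw=np.radians(20.2);e=np.array([-np.sin(yaw),np.cos(yaw),0])
t=np.radians(35);n=np.array([-np.sin(t)*np.cos(yaw),-np.sin(t)*np.sin(yaw),np.cos(t)])
FC=np.array([.5370,.2966,.0618]);S=FC+.040*n
RS=np.stack([e,np.cross(-n,e),-n],1);U=RS[:,1]
ty=np.radians(-5.2);tx=np.array([np.cos(ty),np.sin(ty),0]);tyv=np.array([-np.sin(ty),np.cos(ty),0])
RT=np.stack([tyv,tx,[0,0,-1.]],1);TR=np.array([.4874,-.0716,0])
def st(y,off):return S+e*y+n*off
def tr(x,y,z):return TR+tx*x+tyv*y+np.array([0,0,z])
def plan(p,R,mm=40,dg=7.5):
    s=bot.read_state();R0=Rn.from_quat(s["tool_rot"]).as_matrix()
    d=R0.T@(p-np.array(s["tcp_pos"]))*1000;r=np.degrees(Rn.from_matrix(R0.T@R).as_rotvec())
    k=int(np.ceil(max(np.linalg.norm(d)/mm,np.linalg.norm(r)/dg)))
    print("total",d.round(1),r.round(1),"rows",k,"t",s["clock"],"w",s["width"])
    for i in range(1,min(k,5)+1):print([list((d*i/k).round(0)),list((r*i/k).round(1))])
E
python3 -c "
from g import *
print(st(-85.3e-3,0),st(84.2e-3,0));plan(st(-.0853,.12),RS)"
```

```text
[0.54492204 0.20862435 0.09456608] [0.48639399 0.36769892 0.09456608]
total [-234.   385.9   21.3] [-33.5  12.4 -39.3] rows 12 t 0.2 w 0.09195208152241352
[[np.float64(-19.0), np.float64(32.0), np.float64(2.0)], [np.float64(-2.8), np.float64(1.0), np.float64(-3.3)]]
[[np.float64(-39.0), np.float64(64.0), np.float64(4.0)], [np.float64(-5.6), np.float64(2.1), np.float64(-6.5)]]
[[np.float64(-58.0), np.float64(96.0), np.float64(5.0)], [np.float64(-8.4), np.float64(3.1), np.float64(-9.8)]]
[[np.float64(-78.0), np.float64(129.0), np.float64(7.0)], [np.float64(-11.2), np.float64(4.1), np.float64(-13.1)]]
[[np.float64(-97.0), np.float64(161.0), np.float64(9.0)], [np.float64(-14.0), np.float64(5.2), np.float64(-16.4)]]
```

Call:
drive_tool(deltas=[[0.5,[-19,32,2],[-2.8,1,-3.3]],[0.5,[-39,64,4],[-5.6,2.1,-6.5]],[0.5,[-58,96,5],[-8.4,3.1,-9.8]],[0.5,[-78,129,7],[-11.2,4.1,-13.1]],[0.5,[-97,161,9],[-14,5.2,-16.4]]], force=50)

```text
clock: 0.7
tcp_pos: [0.3179, 0.3905, 0.205]
tool_rot: [0.723, 0.678, 0.107, 0.075]
wrist_force: [0.6, 0.5, -0.3]
width: 0.0539
```

```bash
sed -i 's/print(\[list((d\*i\/k).round(0)),list((r\*i\/k).round(1))\])/print([(d*i\/k).round(0).tolist(),(r*i\/k).round(1).tolist()])/' g.py; python3 -c "
from g import *
plan(st(-.0853,.12),RS)"
```

```text
total [-196.2  168.    45.8] [-19.4   7.2 -22.7] rows 7 t 0.7 w 0.053916664261648616
[[-28.0, 24.0, 7.0], [-2.8, 1.0, -3.2]]
[[-56.0, 48.0, 13.0], [-5.5, 2.1, -6.5]]
[[-84.0, 72.0, 20.0], [-8.3, 3.1, -9.7]]
[[-112.0, 96.0, 26.0], [-11.1, 4.1, -13.0]]
[[-140.0, 120.0, 33.0], [-13.9, 5.2, -16.2]]
```

Call:
drive_tool(deltas=[[0.5,[-28,24,7],[-2.8,1,-3.2]],[0.5,[-56,48,13],[-5.5,2.1,-6.5]],[0.5,[-84,72,20],[-8.3,3.1,-9.7]],[0.5,[-112,96,26],[-11.1,4.1,-13]],[0.5,[-140,120,33],[-13.9,5.2,-16.2]]])

```text
clock: 1.2
tcp_pos: [0.4345, 0.2429, 0.1963]
tool_rot: [0.6, 0.758, 0.209, 0.146]
wrist_force: [0.1, 0.2, -0.5]
width: 0.046
```

```bash
python3 -c "
from g import *
plan(st(-.0853,.12),RS)"
```

```text
total [-67.4  26.   16.4] [-5.4  2.  -6.3] rows 2 t 1.2 w 0.04600925643160596
[[-34.0, 13.0, 8.0], [-2.7, 1.0, -3.2]]
[[-67.0, 26.0, 16.0], [-5.4, 2.0, -6.3]]
```

Call:
drive_tool(deltas=[[0.5,[-34,13,8],[-2.7,1,-3.2]],[0.5,[-67,26,16],[-5.4,2,-6.3]],[0.5,[-67,26,16],[-5.4,2,-6.3]],[0.5,[-67,26,16],[-5.4,2,-6.3]]])

```text
clock: 1.6
tcp_pos: [0.4803, 0.1834, 0.1926]
tool_rot: [0.547, 0.781, 0.246, 0.172]
wrist_force: [-0.0, 0.2, -0.6]
width: 0.0458
```

```bash
cat > w.py <<'E'
import sys
from g import *
y=float(sys.argv[1]);s=snap("wrist");save(s,sys.argv[2]);P=cloud(s);X=P[np.isfinite(P[...,2])]
d=X-FC;a=d@e*1000;h=d@n*1000;u=d@U*1000
b=(abs(h)<6)&(abs(a-y)<60)&(abs(u)<70);print("board",b.sum(),np.median(h[b]))
for u0,u1 in((-22,-8),(-8,8),(8,22)):
    k=(abs(a-y)<20)&(h>40)&(h<52)&(u>u0)&(u<u1)
    if k.sum():print(u0,k.sum(),"axis e range",np.percentile(a[k],[3,50,97]).round(1),(a[k].min()+a[k].max())/2,"top h",np.percentile(h[k],98).round(1))
k=(abs(a-y)<30)&(h>15);print("u range of bob",np.percentile(u[k],[.5,99.5]).round(1))
plan(st(y/1000,.12),RS)
E
python3 w.py -85.3 w1.png
```

```text
board 7780 -0.5533074017565367
-22 199 axis e range [-92.5 -86.6 -79.8] -86.15154719883893 top h 47.0
-8 220 axis e range [-92.6 -86.2 -79.8] -86.20407433544901 top h 47.3
8 187 axis e range [-92.8 -85.8 -79.7] -86.27032171626877 top h 47.2
u range of bob [-161.6   80.1]
total [0.3 0.4 0.3] [-0.   0.1 -0.2] rows 1 t 1.65 w 0.04571706595041325
[[0.0, 0.0, 0.0], [-0.0, 0.1, -0.2]]
```

View pics/w1.png

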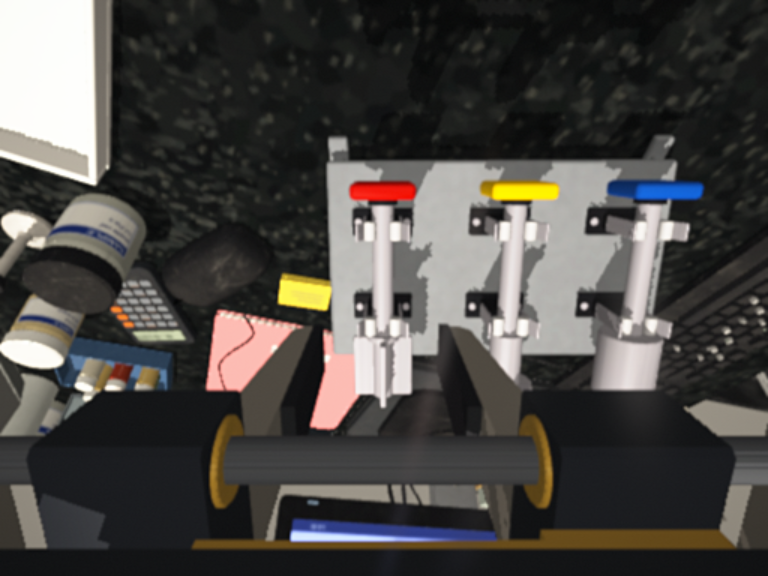

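The wrist view shows the red bob (385,300) centred between the fingers, with free shaft between the posts at v=235 and v=305. The shaft axis lies 0.9 mm further along −x. Going in.

Call:
drive_tool(deltas=[[0.5,[-1,0,35],[0,0,0]],[0.5,[-1,0,70],[0,0,0]],[0.5,[-1,0,100],[0,0,0]],[0.5,[-1,0,120],[0,0,0]],[0.5,[-1,0,133],[0,0,0]]])

```text
clock: 2.15
tcp_pos: [0.5511, 0.2116, 0.0819]
tool_rot: [0.547, 0.782, 0.246, 0.17]
wrist_force: [0.6, 0.2, 0.2]
width: 0.046
```

```bash
python3 -c "
from g import *
plan(st(-.0862,-.013),RS);print(bot.read_state()['wrist_force'])"
```

```text
total [-1.5  1.7 -1.3] [-0.2 -0.1 -0.1] rows 1 t 2.15 w 0.045958554935415494
[[-2.0, 2.0, -1.0], [-0.2, -0.1, -0.1]]
[0.56084576 0.20186358 0.16251158]
```

Call:
drive_tool(deltas=[[0.5,[-1.5,1.5,-1],[0,0,0]],[0.5,[-1.5,1.5,-1],[0,0,0]],[0,[-1.5,1.5,-1],[0,0,0]],[0,[-1.5,1.5,-1],[0,0,0]],[0,[-1.5,1.5,-1],[0,0,0]]], force=50)

```text
clock: 2.65
tcp_pos: [0.5524, 0.2105, 0.0844]
tool_rot: [0.546, 0.782, 0.246, 0.171]
wrist_force: [0.0, 0.2, -0.7]
width: 0.0242
```

Call:
drive_tool(deltas=[[0,[0,0,0],[0,0,0]],[0,[0,0,0],[0,0,0]]])

```text
clock: 2.85
tcp_pos: [0.5525, 0.2104, 0.0849]
tool_rot: [0.546, 0.782, 0.247, 0.171]
wrist_force: [-5.0, -1.9, 5.1]
width: 0.0125
```

Call:
drive_tool(deltas=[[0,[0,0,0],[0,0,0]],[0,[0,0,-5],[0,0,0]],[0,[0,0,-10],[0,0,0]],[0,[0,0,-15],[0,0,0]],[0,[0,0,-20],[0,0,0]]])

```text
clock: 3.35
tcp_pos: [0.5415, 0.2063, 0.1016]
tool_rot: [0.546, 0.782, 0.246, 0.171]
wrist_force: [-0.6, 0.6, -1.7]
width: 0.0124
```

Call:
drive_tool(deltas=[[0,[0,0,-10],[0,0,0]],[0,[0,0,-20],[0,0,0]],[0,[0,0,-30],[0,0,0]],[0,[0,0,-40],[0,0,0]],[0,[0,0,-40],[0,0,0]]])

```text
clock: 3.85
tcp_pos: [0.5205, 0.1982, 0.136]
tool_rot: [0.546, 0.782, 0.247, 0.172]
wrist_force: [0.8, -0.2, -1.1]
width: 0.0123
```

```bash
cat > v.py <<'E'
import sys
from g import *
s=snap("wrist")
if len(sys.argv)>1:save(s,sys.argv[1])
st_=bot.read_state();R=Rn.from_quat(st_["tool_rot"]).as_matrix();P=(cloud(s)-np.array(st_["tcp_pos"]))@R*1000
c=s["color"].astype(int);X=P[np.isfinite(P[...,2])]
k=(abs(X[:,0])<12)&(X[:,1]<-16)&(X[:,1]>-48)&(X[:,2]>-45)&(X[:,2]<5)
q=X[k];print("shaft pts",len(q))
if len(q)>20:
    print("near-side z(y) slope deg",np.degrees(np.arctan(np.polyfit(q[:,1],q[:,2],1)))[0],"x(y) slope",np.degrees(np.arctan(np.polyfit(q[:,1],q[:,0],1)))[0],"med",np.median(q,0))
k=(abs(X[:,0])<25)&(X[:,1]<-48)&(X[:,1]>-75)&(X[:,2]>-50)&(X[:,2]<20);print("flange",k.sum(),np.percentile(X[k],[2,98],axis=0).round(1).tolist())
print(st_["width"],st_["wrist_force"])
E
python3 v.py w2.png
```

```text
shaft pts 1490
near-side z(y) slope deg 0.39503897773618113 x(y) slope -0.15673980185201322 med [ -0.36111096 -32.25866187 -18.02274716]
flange 2315 [[-18.5, -62.1, -33.0], [18.1, -48.7, 3.6]]
0.012444440417400903 [-0.15004854  0.7401203  -1.02069639]
```

View pics/w2.png

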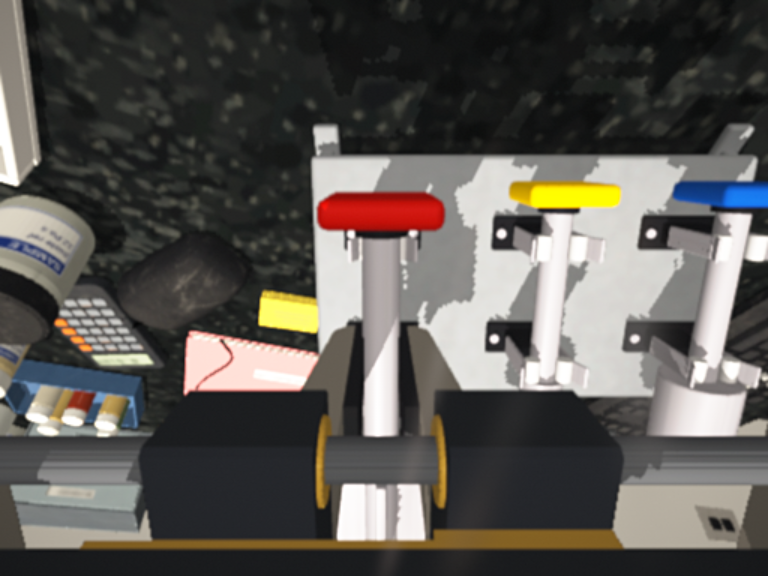

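The red bob is out and square in the fingers: flange at (380,210), slope 0.4°, no slip. Carrying it to the tray.

```bash
python3 -c "
from g import *
plan(tr(-.012,-.022,.16),RT,38,6.5)"
```

```text
total [-256.7 -103.8 -103.1] [34.4 -7.8 24.5] rows 8 t 3.9 w 0.012444440417400903
[[-32.0, -13.0, -13.0], [4.3, -1.0, 3.1]]
[[-64.0, -26.0, -26.0], [8.6, -1.9, 6.1]]
[[-96.0, -39.0, -39.0], [12.9, -2.9, 9.2]]
[[-128.0, -52.0, -52.0], [17.2, -3.9, 12.3]]
[[-160.0, -65.0, -64.0], [21.5, -4.9, 15.3]]
```

Call:
drive_tool(deltas=[[0,[-20,-13,-30],[0,0,0]],[0,[-52,-26,-42],[4,-1,3]],[0,[-84,-39,-50],[8,-2,6]],[0,[-120,-52,-58],[12.5,-3,9]],[0,[-155,-65,-66],[17,-4,12]]])

```text
clock: 4.4
tcp_pos: [0.4881, 0.0197, 0.152]
tool_rot: [0.653, 0.741, 0.125, 0.089]
wrist_force: [0.2, 0.1, -2.0]
width: 0.0126
```

```bash
python3 -c "
from g import *
plan(tr(-.012,-.022,.12),RT,38,6)"
```

```text
total [-110.2  -36.5   18.4] [17.4 -3.7 12.3] rows 4 t 4.4 w 0.01255868743800917
[[-28.0, -9.0, 5.0], [4.3, -0.9, 3.1]]
[[-55.0, -18.0, 9.0], [8.7, -1.9, 6.2]]
[[-83.0, -27.0, 14.0], [13.0, -2.8, 9.2]]
[[-110.0, -36.0, 18.0], [17.4, -3.7, 12.3]]
```

Call:
drive_tool(deltas=[[0,[-28,-9,0],[4.3,-0.9,3.1]],[0,[-55,-18,3],[8.7,-1.9,6.2]],[0,[-83,-27,10],[13,-2.8,9.2]],[0,[-110,-36,18],[17.4,-3.7,12.3]],[0,[-110,-36,18],[17.4,-3.7,12.3]]])

```text
clock: 4.9
tcp_pos: [0.4741, -0.0944, 0.1185]
tool_rot: [0.739, 0.673, -0.001, -0.002]
wrist_force: [-0.5, 1.2, -2.1]
width: 0.013
```

```bash
python3 v.py w3.png; python3 -c "
from g import *
plan(tr(-.012,-.022,.03),RT,38,6)
s=snap('wrist');P=cloud(s);q=P[np.isfinite(P[...,2])];d=q-TR
k=(abs(d@tx)<.13)&(abs(d@tyv)<.11)&(q[:,2]<.035);q=q[k]
print('floor z',np.median(q[q[:,2]<.012][:,2]))
r=q[(q[:,2]>.02)];print('rim',len(r),cv2.minAreaRect((r[:,:2]*1000).astype(np.float32)),np.percentile((r-TR)@tyv,[1,99]),np.percentile((r-TR)@tx,[1,99]))"
```

```text
shaft pts 1493
near-side z(y) slope deg 0.22724753415536872 x(y) slope -0.22757917382939963 med [ -1.81125317 -32.26959163 -16.5922848 ]
flange 2320 [[-19.9, -62.0, -31.6], [16.7, -48.8, 5.3]]
0.012424087024556456 [-0.05044443  0.72245628 -1.63760656]
total [ 0.3 -0.3 89.1] [-0.1 -0.1 -0. ] rows 3 t 4.95 w 0.012424087024556456
[[0.0, -0.0, 30.0], [-0.0, -0.0, -0.0]]
[[0.0, -0.0, 59.0], [-0.1, -0.1, -0.0]]
[[0.0, -0.0, 89.0], [-0.1, -0.1, -0.0]]
floor z 0.004004562303023929
rim 3536 ((464.96240234375, -70.31375122070312), (175.1054229736328, 160.50442504882812), 84.65583801269531) [-0.08761287  0.08630446] [-0.10261875  0.05402066]
```

View pics/w3.png

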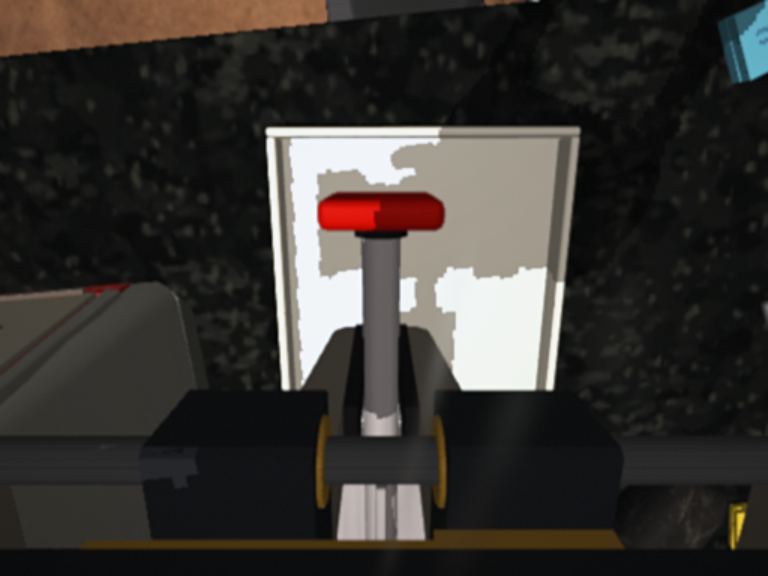

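The tray seen close by agrees within 1 mm, and the bob hangs level at (380,300). The rheometer is visible at left (190,300), so I'll check body clearance before lowering.

```bash
python3 -c "
from g import *
for c in('wrist','top'):
    P=cloud(snap(c));q=P[np.isfinite(P[...,2])]
    for x0 in(.38,.42,.46,.5):
        k=(q[:,0]>x0)&(q[:,0]<x0+.04)&(q[:,2]>.05)&(q[:,2]<.3)&(q[:,1]<-.17)
        if k.sum()>5:print(c,x0,k.sum(),'nearest y',np.percentile(q[k][:,1],99))"
```

```text
wrist 0.42 4013 nearest y -0.20445946945896315
wrist 0.46 7642 nearest y -0.17034023631587678
wrist 0.5 3699 nearest y -0.20300744761455952
top 0.46 416 nearest y -0.2793924521618459
top 0.5 1357 nearest y -0.2034054684000926
```

Rheometer face at y≈-0.203 and body edge at about -0.192. I'll shift 4 mm inward and lower.

Call:
drive_tool(deltas=[[0,[4,0,20],[0,0,0]],[0,[4,0,45],[0,0,0]],[0,[4,0,70],[0,0,0]],[0,[4,0,90],[0,0,0]],[0,[4,0,94],[0,0,0]]])

```text
clock: 5.6
tcp_pos: [0.4722, -0.0858, 0.0249]
tool_rot: [0.738, 0.675, -0.0, -0.002]
wrist_force: [-0.7, 0.2, -1.9]
width: 0.0127
```

Call:
drive_tool(deltas=[[0,[0,0,2],[0,0,0]],[0,[0,0,4],[0,0,0]],[0,[0,0,6],[0,0,0]],[0,[0,0,7],[0,0,0]]])

```text
clock: 6.0
tcp_pos: [0.4728, -0.086, 0.0186]
tool_rot: [0.738, 0.675, 0.0, -0.001]
wrist_force: [-0.9, 0.0, -2.4]
width: 0.013
```

Call:
drive_tool(deltas=[[0,[0,0,1.5],[0,0,0]],[0,[0,0,3],[0,0,0]],[0,[0,0,4],[0,0,0]],[0,[0,0,4.5],[0,0,0]]])

```text
clock: 6.4
tcp_pos: [0.4728, -0.086, 0.014]
tool_rot: [0.738, 0.675, 0.0, -0.001]
wrist_force: [-0.6, 0.4, -1.4]
width: 0.0127
```

Call:
drive_tool(deltas=[[0,[0,0,0.5],[0,0,0]],[0,[0,0,1],[0,0,0]],[0,[0,0,1],[0,0,0]]])

```text
clock: 6.7
tcp_pos: [0.4728, -0.086, 0.0133]
tool_rot: [0.738, 0.675, 0.0, -0.001]
wrist_force: [-2.6, 1.2, 4.2]
width: 0.0125
```

The bob touched the floor (+4 N at TCP z 13.3 mm, as predicted). Releasing.

Call:
drive_tool(deltas=[[0.1,[0,0,0],[0,0,0]],[0.2,[0,0,0],[0,0,0]],[0.35,[0,0,0],[0,0,0]],[0.35,[0,0,0],[0,0,0]],[0.35,[0,0,0],[0,0,0]]])

```text
clock: 7.2
tcp_pos: [0.4729, -0.086, 0.0134]
tool_rot: [0.738, 0.675, 0.0, -0.001]
wrist_force: [0.0, -0.6, 0.9]
width: 0.0327
```

Call:
drive_tool(deltas=[[0.35,[0,0,0],[0,0,0]],[0.35,[0,0,-15],[0,0,0]],[0.35,[0,0,-50],[0,0,0]],[0.35,[0,0,-90],[0,0,0]],[0.35,[0,0,-130],[0,0,0]]])

```text
clock: 7.7
tcp_pos: [0.4727, -0.0861, 0.1446]
tool_rot: [0.738, 0.675, -0.0, -0.002]
wrist_force: [0.5, 1.2, -0.4]
width: 0.032
```

Call:
drive_tool(deltas=[[0.5,[20,0,-40],[0,0,0]],[0.5,[20,0,-40],[0,0,0]]])

```text
clock: 7.9
tcp_pos: [0.4783, -0.0664, 0.191]
tool_rot: [0.737, 0.676, 0.003, 0.004]
wrist_force: [0.7, 0.1, 0.5]
width: 0.0456
```

```bash
cat > c.py <<'E'
import sys
from g import *
s=snap("wrist");save(s,sys.argv[1])
P=cloud(s);q=P[np.isfinite(P[...,2])];d=q-TR;x=d@tx*1000;y=d@tyv*1000;z=q[:,2]*1000
k=(abs(x)<92)&(abs(y)<78)&(z>15)&(z<60);print(k.sum(),np.percentile(x[k],[1,99]),np.percentile(y[k],[1,99]),z[k].max())
for x0 in(-60,-40,-20,0,20):
    for lo,hi in((-78,12),(12,78)):
        m=k&(abs(x-x0)<6)&(y>lo)&(y<hi)
        if m.sum()>5:print(x0,lo,m.sum(),"y",np.median(y[m]).round(1),"ztop",np.percentile(z[m],97).round(1))
plan(st(.0842,.17),RS,38,6.5)
E
python3 c.py w4.png
```

```text
2601 [-75.21621258  70.32136891] [-34.92649235   3.48878357] 46.85911410734922
-60 -78 140 y -15.9 ztop 34.4
-40 -78 137 y -15.3 ztop 32.2
-20 -78 139 y -15.5 ztop 32.3
0 -78 124 y -15.2 ztop 32.4
20 -78 143 y -15.9 ztop 33.9
total [ 391.9 -115.9  -46.5] [-34.2   7.7 -24.4] rows 11 t 7.95 w 0.04555870652395148
[[36.0, -11.0, -4.0], [-3.1, 0.7, -2.2]]
[[71.0, -21.0, -8.0], [-6.2, 1.4, -4.4]]
[[107.0, -32.0, -13.0], [-9.3, 2.1, -6.6]]
[[143.0, -42.0, -17.0], [-12.4, 2.8, -8.9]]
[[178.0, -53.0, -21.0], [-15.5, 3.5, -11.1]]
```

View pics/w4.png

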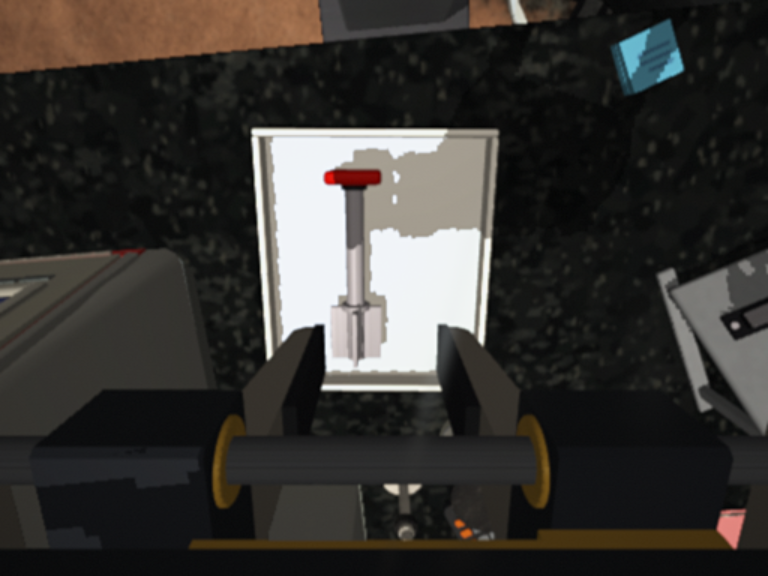

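The red bob lies flat: flange (352,177), vane (356,335), axis at tray y −15.5, level. Now the blue bob.

Call:
drive_tool(deltas=[[0.5,[36,-11,-10],[-3.1,0.7,-2.2]],[0.5,[71,-21,-20],[-6.2,1.4,-4.4]],[0.5,[107,-32,-25],[-9.3,2.1,-6.6]],[0.5,[143,-42,-30],[-12.4,2.8,-8.9]],[0.5,[178,-53,-34],[-15.5,3.5,-11.1]]])

```text
clock: 8.45
tcp_pos: [0.438, 0.1165, 0.2201]
tool_rot: [0.661, 0.737, 0.115, 0.08]
wrist_force: [-0.2, 1.0, -0.0]
width: 0.0456
```

```bash
python3 -c "
from g import *
plan(st(.0842,.14),RS)"
```

```text
total [224.6  -6.5  17.3] [-18.7   4.2 -13.2] rows 6 t 8.45 w 0.04556725472234397
[[37.0, -1.0, 3.0], [-3.1, 0.7, -2.2]]
[[75.0, -2.0, 6.0], [-6.2, 1.4, -4.4]]
[[112.0, -3.0, 9.0], [-9.3, 2.1, -6.6]]
[[150.0, -4.0, 12.0], [-12.5, 2.8, -8.8]]
[[187.0, -5.0, 14.0], [-15.6, 3.5, -11.0]]
```

Call:
drive_tool(deltas=[[0.5,[40,-1,0],[-3.1,0.7,-2.2]],[0.5,[80,-2,0],[-6.5,1.5,-4.6]],[0.5,[125,-3,4],[-10.5,2.3,-7.3]],[0.5,[170,-5,10],[-14.5,3.2,-10]],[0.5,[215,-6,17],[-18.7,4.2,-13.2]]])

```text
clock: 8.95
tcp_pos: [0.4114, 0.332, 0.208]
tool_rot: [0.545, 0.783, 0.248, 0.172]
wrist_force: [1.4, 0.8, -0.5]
width: 0.0464
```

```bash
python3 -c "
from g import *
plan(st(.0842,.12),RS)"
```

```text
total [ 7.6  2.7 20.4] [ 0.1 -0.1  0.1] rows 1 t 8.95 w 0.046352564175670845
[[8.0, 3.0, 20.0], [0.1, -0.1, 0.1]]
```

Call:
drive_tool(deltas=[[0.5,[7.5,2.5,20],[0,0,0]],[0.5,[7.5,2.5,20],[0,0,0]]])

```text
clock: 9.15
tcp_pos: [0.4187, 0.3439, 0.1878]
tool_rot: [0.544, 0.785, 0.244, 0.17]
wrist_force: [-1.2, -0.8, 0.1]
width: 0.0459
```

```bash
python3 w.py 84.2 w5.png
```

```text
board 7562 -0.5991262850703456
-22 196 axis e range [78.  83.9 90.6] 84.33986176521091 top h 47.2
-8 213 axis e range [78.  83.9 90.8] 84.40344106096988 top h 46.8
8 177 axis e range [78.  84.  89.9] 83.95380631211802 top h 47.1
u range of bob [-165.7   80. ]
total [-0.1  3.7 -1.5] [-0.2 -0.1  0.2] rows 1 t 9.2 w 0.04614486716158108
[[-0.0, 4.0, -1.0], [-0.2, -0.1, 0.2]]
```

View pics/w5.png

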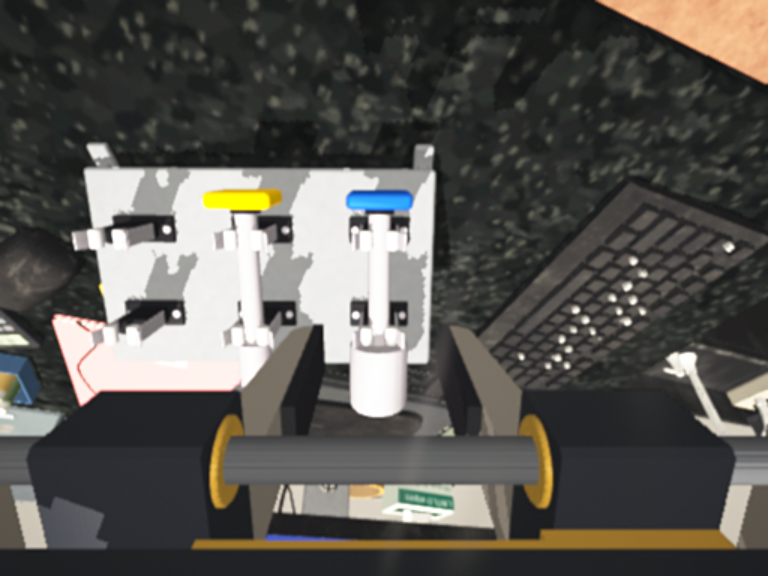

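The blue bob (378,280) is centred between the fingers, axis at 84.2. Yellow (245,200) stays well clear. Going in.

Call:
drive_tool(deltas=[[0.5,[0,3.5,35],[0,0,0]],[0.5,[0,3.5,70],[0,0,0]],[0.5,[0,3.5,100],[0,0,0]],[0.5,[0,3.5,120],[0,0,0]],[0.5,[0,3.5,131.5],[0,0,0]]])

```text
clock: 9.7
tcp_pos: [0.4935, 0.3684, 0.0818]
tool_rot: [0.545, 0.783, 0.244, 0.171]
wrist_force: [-0.2, -0.5, -0.5]
width: 0.046
```

Call:
drive_tool(deltas=[[0.5,[0,0,0],[0,0,0]]])

```text
clock: 9.8
tcp_pos: [0.494, 0.3665, 0.0805]
tool_rot: [0.547, 0.783, 0.242, 0.171]
wrist_force: [0.8, 0.6, -1.0]
width: 0.0461
```

```bash
python3 -c "
from g import *
plan(st(.0842,-.013),RS);print(bot.read_state()['wrist_force'])"
```

```text
total [ 3.7  2.6 -2.4] [-0.5  0.2  0. ] rows 1 t 9.8 w 0.04606903094339915
[[4.0, 3.0, -2.0], [-0.5, 0.2, 0.0]]
[ 0.84231721  0.63921896 -0.96273478]
```

Call:
drive_tool(deltas=[[0.5,[3.5,2.5,-2],[-0.5,0,0]],[0.5,[3.5,2.5,-2],[-0.5,0,0]],[0.5,[3.5,2.5,-2],[-0.5,0,0]],[0.5,[3.5,2.5,-2],[-0.5,0,0]]])

```text
clock: 10.2
tcp_pos: [0.4938, 0.3703, 0.0844]
tool_rot: [0.546, 0.782, 0.246, 0.173]
wrist_force: [-0.1, 0.1, 0.8]
width: 0.0461
```

```bash
python3 -c "
from g import *
plan(st(.0842,-.013),RS)"
```

```text
total [ 0.1 -0.6  0.2] [0.  0.2 0. ] rows 1 t 10.2 w 0.04609609408311708
[[0.0, -1.0, 0.0], [0.0, 0.2, 0.0]]
```

Call:
drive_tool(deltas=[[0,[0,0,0],[0,0,0]],[0,[0,0,0],[0,0,0]],[0,[0,0,0],[0,0,0]],[0,[0,0,0],[0,0,0]],[0,[0,0,0],[0,0,0]]], force=50)

```text
clock: 10.7
tcp_pos: [0.4937, 0.3703, 0.0843]
tool_rot: [0.546, 0.782, 0.246, 0.173]
wrist_force: [-0.6, 0.4, 0.1]
width: 0.0127
```

Call:
drive_tool(deltas=[[0,[0,0,0],[0,0,0]],[0,[0,0,-5],[0,0,0]],[0,[0,0,-10],[0,0,0]],[0,[0,0,-15],[0,0,0]],[0,[0,0,-20],[0,0,0]]])

```text
clock: 11.2
tcp_pos: [0.4825, 0.3662, 0.1008]
tool_rot: [0.546, 0.782, 0.246, 0.173]
wrist_force: [-0.3, 0.1, -1.3]
width: 0.0123
```

Call:
drive_tool(deltas=[[0,[0,0,-10],[0,0,0]],[0,[0,0,-20],[0,0,0]],[0,[0,0,-40],[0,0,0]],[0,[0,0,-60],[0,0,0]],[0,[0,0,-70],[0,0,0]]])

```text
clock: 11.7
tcp_pos: [0.4445, 0.3527, 0.1599]
tool_rot: [0.546, 0.782, 0.247, 0.174]
wrist_force: [0.0, 1.1, -1.8]
width: 0.0125
```

```bash
python3 v.py w6.png; python3 -c "
from g import *
plan(tr(-.012,.042,.19),RT,38,6.5)"
```

```text
shaft pts 1510
near-side z(y) slope deg 0.6850108528689494 x(y) slope -0.05934869631913152 med [ -0.2307071  -32.34094617 -17.3490455 ]
flange 2352 [[-18.5, -62.7, -32.5], [18.1, -49.2, 3.4]]
0.012284295026731968 [-0.21742262  1.44879475 -0.23806719]
total [-370.2  -64.5  -80.4] [34.6 -7.7 24.6] rows 11 t 11.75 w 0.012284295026731968
[[-34.0, -6.0, -7.0], [3.1, -0.7, 2.2]]
[[-67.0, -12.0, -15.0], [6.3, -1.4, 4.5]]
[[-101.0, -18.0, -22.0], [9.4, -2.1, 6.7]]
[[-135.0, -23.0, -29.0], [12.6, -2.8, 8.9]]
[[-168.0, -29.0, -37.0], [15.7, -3.5, 11.2]]
```

The blue bob is out and held square (slope 0.7°). Lifting higher before crossing yellow.

Call:
drive_tool(deltas=[[0,[-20,-5,-25],[0,0,0]],[0,[-50,-12,-45],[2,-0.5,1.5]],[0,[-88,-18,-55],[6,-1.4,4.3]],[0,[-125,-23,-62],[10.5,-2.4,7.5]],[0,[-163,-29,-68],[15,-3.4,10.7]]])

```text
clock: 12.25
tcp_pos: [0.4419, 0.177, 0.2006]
tool_rot: [0.642, 0.747, 0.142, 0.1]
wrist_force: [0.5, 0.8, -1.9]
width: 0.0126
```

```bash
python3 -c "
from g import *
plan(tr(-.012,.042,.15),RT,42,6.5)"
```

```text
total [-210.5  -10.5   42.8] [19.6 -4.3 13.8] rows 6 t 12.25 w 0.012552740815524504
[[-35.0, -2.0, 7.0], [3.3, -0.7, 2.3]]
[[-70.0, -4.0, 14.0], [6.5, -1.4, 4.6]]
[[-105.0, -5.0, 21.0], [9.8, -2.1, 6.9]]
[[-140.0, -7.0, 29.0], [13.0, -2.9, 9.2]]
[[-175.0, -9.0, 36.0], [16.3, -3.6, 11.5]]
```

Call:
drive_tool(deltas=[[0,[-40,-2,3],[3.9,-0.9,2.8]],[0,[-82,-4,10],[7.8,-1.7,5.5]],[0,[-125,-6,20],[11.7,-2.6,8.3]],[0,[-168,-8,30],[15.6,-3.4,11]],[0,[-210,-10,42],[19.6,-4.3,13.8]]])

```text
clock: 12.75
tcp_pos: [0.4801, -0.0305, 0.1506]
tool_rot: [0.74, 0.673, -0.001, -0.0]
wrist_force: [0.4, -0.2, -0.2]
width: 0.0125
```

Call:
drive_tool(deltas=[[0,[0,0,0],[0,0,0]]])

```text
clock: 12.85
tcp_pos: [0.4806, -0.0344, 0.1475]
tool_rot: [0.741, 0.671, -0.003, -0.002]
wrist_force: [0.2, 1.1, -1.5]
width: 0.0119
```

```bash
python3 v.py w7.png; python3 -c "
from g import *
plan(tr(-.012,.042,.025),RT,42,6.5)"
```

```text
shaft pts 1518
near-side z(y) slope deg 1.1558141549633703 x(y) slope -0.18938868103978762 med [ -1.92735902 -32.35212593 -16.79681123]
flange 2286 [[-20.3, -61.3, -31.8], [16.5, -48.7, 4.8]]
0.012638659002924985 [ 0.027423    0.31569094 -1.98318785]
total [  3.7  -0.7 123.5] [-0.3  0.  -0.4] rows 3 t 12.9 w 0.012638659002924985
[[1.0, -0.0, 41.0], [-0.1, 0.0, -0.1]]
[[2.0, -0.0, 82.0], [-0.2, 0.0, -0.3]]
[[4.0, -1.0, 123.0], [-0.3, 0.0, -0.4]]
```

View pics/w7.png

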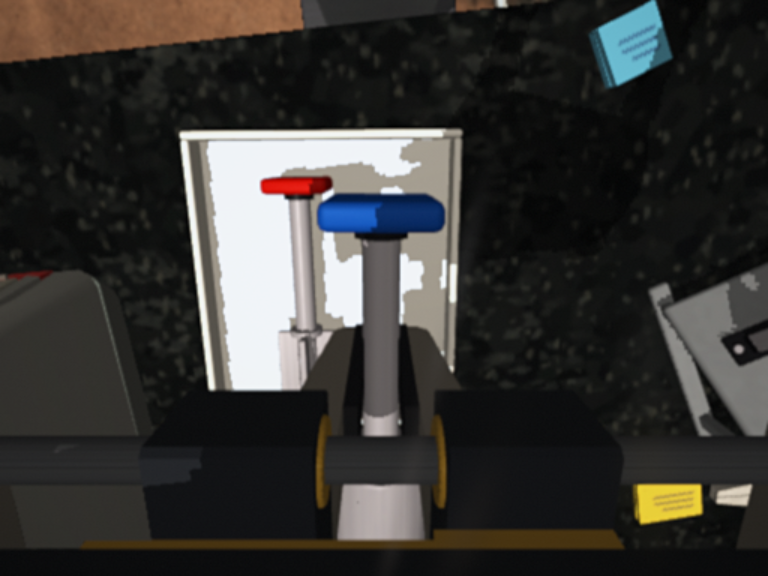

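The blue bob (380,290) hangs level beside the red one (300,270), clear of the tray's wall (452,270). Lowering.

Call:
drive_tool(deltas=[[0,[3.5,-0.5,30],[0,0,-0.4]],[0,[3.5,-0.5,62],[0,0,-0.4]],[0,[3.5,-0.5,95],[0,0,-0.4]],[0,[3.5,-0.5,117],[0,0,-0.4]],[0,[3.5,-0.5,122],[0,0,-0.4]]])

```text
clock: 13.4
tcp_pos: [0.4771, -0.0271, 0.0244]
tool_rot: [0.738, 0.675, -0.003, -0.004]
wrist_force: [0.1, -1.2, -0.6]
width: 0.0125
```

Call:
drive_tool(deltas=[[0,[0,0,2],[0,0,0]],[0,[0,0,4],[0,0,0]],[0,[0,0,6],[0,0,0]],[0,[0,0,6],[0,0,0]]])

```text
clock: 13.8
tcp_pos: [0.4777, -0.0272, 0.0191]
tool_rot: [0.738, 0.675, -0.002, -0.003]
wrist_force: [0.1, 0.4, -2.1]
width: 0.0125
```

Call:
drive_tool(deltas=[[0,[-1,0,1.5],[0,0,0]],[0,[-1,0,3],[0,0,0]],[0,[-1,0,4],[0,0,0]],[0,[-1,0,5],[0,0,0]]])

```text
clock: 14.2
tcp_pos: [0.4776, -0.0282, 0.0141]
tool_rot: [0.738, 0.675, -0.002, -0.003]
wrist_force: [-0.5, 0.1, -2.0]
width: 0.0128
```

Call:
drive_tool(deltas=[[0,[0,0,0.5],[0,0,0]],[0,[0,0,1],[0,0,0]],[0,[0,0,1],[0,0,0]]])

```text
clock: 14.5
tcp_pos: [0.4776, -0.0283, 0.013]
tool_rot: [0.738, 0.675, -0.002, -0.003]
wrist_force: [-0.8, -1.0, -1.8]
width: 0.0126
```

Call:
drive_tool(deltas=[[0,[0,0,0.5],[0,0,0]],[0,[0,0,1],[0,0,0]],[0,[0,0,1],[0,0,0]]])

```text
clock: 14.8
tcp_pos: [0.4777, -0.0282, 0.0128]
tool_rot: [0.738, 0.675, -0.002, -0.003]
wrist_force: [-3.4, 0.4, 7.3]
width: 0.0125
```

Contact with the floor (+7 N). Releasing and retreating.

Call:
drive_tool(deltas=[[0.1,[0,0,0],[0,0,0]],[0.2,[0,0,0],[0,0,0]],[0.32,[0,0,0],[0,0,0]],[0.32,[0,0,0],[0,0,0]],[0.32,[0,0,0],[0,0,0]]])

```text
clock: 15.3
tcp_pos: [0.4778, -0.0283, 0.0128]
tool_rot: [0.738, 0.675, -0.002, -0.003]
wrist_force: [-0.0, 0.1, -0.3]
width: 0.0295
```

Call:
drive_tool(deltas=[[0.32,[0,0,0],[0,0,0]],[0.32,[0,0,-15],[0,0,0]],[0.32,[0,0,-50],[0,0,0]],[0.32,[0,0,-90],[0,0,0]],[0.32,[0,0,-130],[0,0,0]]])

```text
clock: 15.8
tcp_pos: [0.4782, -0.0283, 0.144]
tool_rot: [0.738, 0.675, -0.003, -0.003]
wrist_force: [0.7, -0.9, 0.1]
width: 0.0294
```

Call:
drive_tool(deltas=[[0.5,[0,0,-40],[0,0,0]],[0.5,[0,-15,-55],[0,0,0]],[0.5,[0,-15,-55],[0,0,0]]])

```text
clock: 16.1
tcp_pos: [0.4649, -0.0274, 0.202]
tool_rot: [0.738, 0.675, -0.001, -0.001]
wrist_force: [-0.1, -0.1, -1.0]
width: 0.0457
```

```bash
python3 c.py w8.png; python3 -c "
from h import *
s=snap('scene');save(s,'end.png')"
```

```text
4220 [-75.41812053  69.95135582] [-32.1450303   60.41761501] 47.03931944197098
-60 -78 123 y -14.8 ztop 34.5
-60 12 141 y 42.1 ztop 42.8
-40 -78 131 y -14.9 ztop 32.6
-40 12 125 y 41.0 ztop 32.3
-20 -78 117 y -14.8 ztop 32.1
-20 12 118 y 42.2 ztop 32.5
0 -78 115 y -14.7 ztop 32.5
0 12 114 y 41.6 ztop 32.4
20 -78 119 y -15.0 ztop 32.5
20 12 112 y 42.2 ztop 35.6
total [ 353.6 -101.5  -33.3] [-34.8   7.6 -24.6] rows 10 t 16.15 w 0.04616785581202442
[[35.0, -10.0, -3.0], [-3.5, 0.8, -2.5]]
[[71.0, -20.0, -7.0], [-7.0, 1.5, -4.9]]
[[106.0, -30.0, -10.0], [-10.4, 2.3, -7.4]]
[[141.0, -41.0, -13.0], [-13.9, 3.1, -9.8]]
[[177.0, -51.0, -17.0], [-17.4, 3.8, -12.3]]
```

View pics/end.png

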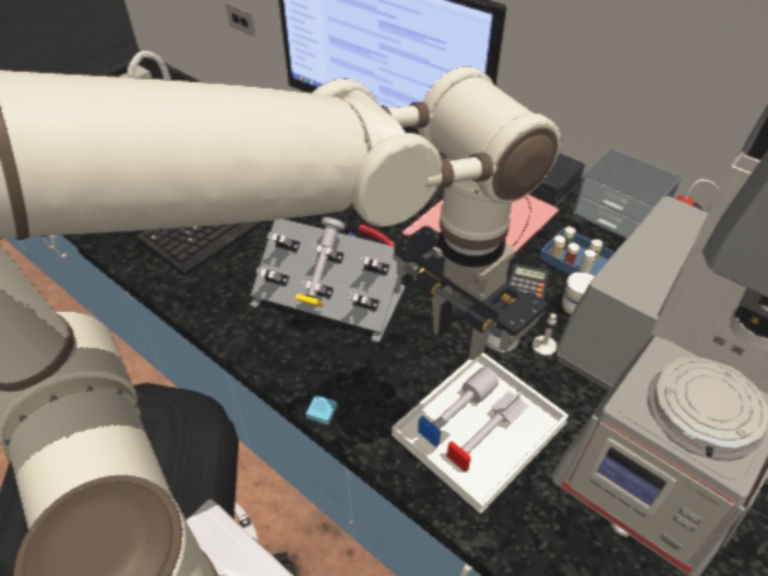

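Both bobs lie flat in the tray, with blue at (430,432) and red at (458,455). Yellow is still at (309,300), exactly where it was at the start, and the arm is clear. Handing in.

```bash
python3 -c "
from workcell import bot
print(bot.hand_in())"
```

```text
the job is handed in; nothing more can be done
None
```

I pulled the red bob straight out of its clips and laid it in the tray, let go, then did the same with the blue one. I handed in at about 16 s of the 61 s allowed; the hand-in gives no verdict.

**Bobs in the tray:** The last wrist-camera check showed both level, side by side. Red's axis is at tray y of about −15 mm and blue's at about +42 mm. The shaft tops are 32 mm up, as they should be for a bob lying on the floor. Red touched the floor at about 4 N and blue at about 7 N.

**Yellow bob:** In the final scene picture its flange is at the same pixel as at the start. I judged this from the picture and did not measure it in millimetres.

**Other things on the bench:** The blue note pad looks unmoved in the final picture. The arm hides part of the view: I could not see the mouse and yellow note pad at all, and could see only part of the jar and calculator. I felt no unexpected contact near any of them.

**Disagreement:** In the first measurement, the top camera's board outline came out too large (187 x 264 mm instead of 150 x 250 mm). I used the scene camera's fit instead (149 x 250 mm). The wrist camera then confirmed that fit within 1 mm.

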